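Uncover the core slab

ROBOT

A 6-joint arm with a two-finger parallel gripper is mounted at the origin on the work surface. World frame = base frame: x ahead of the robot, y to its left, z up, the work surface at z = 0. Lengths are in mm, angles in rad, forces in N, time in s.
With the tool pointing down it reaches from about 350 to 975 mm from the base axis. Payload 7.1 kg.
Tool frame: the origin (TCP) lies at the very end of the fingers, on their centre line; the grasp point (between the pads) lies tcp_to_grasp behind it (tcp_to_grasp is the distance from the TCP to the grasp point, in mm); z points along the fingers, x is the direction in which the jaws open and shut, and the axes are right-handed (so a half turn about z gives the same grasp; the last joint's range is limited). The gripper opens to 88 mm and grips with 3 to 60 N. Pads are 20 mm wide; open, the fingers measure 115 mm over their backs; the gripper's body (75 mm by 178 mm) begins 61 mm behind the grasp point.
Start: joints at [1.267, 0.423, 1.63, -0, 1.089, -0.019], TCP at [175.572, 599.816, 222.675] pointing down, gripper open.
Joint ranges: [-3, 3], [-0.9, 2.11], [0.09, 2.58], [-1.31, 4.45], [0.11, 2.69], [-2.54, 2.54]. Speed limits (rad/s): [2.39, 2.39, 3.01, 3.14, 3.14, 3.14].

INTERFACE

Orientations are given as a rotation vector (axis times angle).
In Python, from workcell import get_obs, get_image, close_job, recognise, mark_of, tcp_to_grasp gives the robot as it stands. The module is installed in compiled form; this text tells all that it offers.
- The arm moves only by the tool move_arm, never from a script. Its argument "motion" is a list of rows, each a list of 7 numbers: the shift along the world's x, y, z in mm, then the turn, a rotation vector about the world's x, y, z in rad, then the finger opening in mm, from 0 to 87.8. A call has 1 to 5 rows; each row is the pose to reach, as a shift and turn from the pose commanded when the call began; what a row does not reach only later rows make up. A row lasts 1/12 s, in which the tool goes at most 41.7 mm and 7.16 degrees, less where a joint would pass 70% of its speed; a pose out of reach is approached as far as the arm can. A call with a gripper value outside its range is refused whole. The fingers move at their own pace and stop on an object; the grip force is fixed at half the most. Time passes only in rows, so rows that repeat a pose let the fingers close. It gives the time, the measured TCP pose, the force and the opening at its end, in the units of the state.
- get_obs(): the state, without advancing time (a new reading comes with each control period).
- get_image(name): name is "side" or "top"; returns a dict with "color" (420x560x3 uint8, red, green, blue), "mtx" (3x3 intrinsics, pixels), "camera_from_world" (4x4, takes a point from world to camera coordinates). Camera axes: x right, y up, looking along -z (the intrinsics and any distortion apply to the point x, -y, -z); pixel columns grow to the right and rows downward; lengths in mm; the calibration is good to about 2 mm. A picture is of the moment at which its call begins. There is no depth.
- close_job(): hands the job in, once; it reports no verdict.
Trained networks look in a picture, given as the dict that the camera call returned (one of the last four; its "shot" number tells which), for a name from the list of things; names that differ only in an ending like _2 or _b are one class to them, and where a whole thing is asked for, a point or a joint stands for the part that bears it (a point fixed in the world has none). Each returns a list of dicts, best first, with "p" (0 to 1); they miss things now and then, are a little off and sometimes report something else, mostly with a low value. They report only what shows in the picture. A call takes as long as a camera call. They do not tell look-alikes from the thing itself.
- recognise(picture, label): "bbox" ([centre column, centre row, width, height] in pixels, round what is visible of it).
- mark_of(picture, label): "location" ([row, column] in pixels: a listed point, or the origin of a listed thing).
The state is a dict: "t": time; "qpos": joint angles; "qvel": joint speeds; "joint_torque": joint torques, N m; "ee_pos": TCP position; "orientation": TCP orientation; "ft_force": force on the tool from outside, world axes, zero at the start; "moment": the same for the moment, N m; "width": finger opening in mm.
Only numpy, scipy, OpenCV 4.12 (cv2) and the standard library are available. Lean on these libraries where they do the work, as an engineer would, in place of code of your own. Each camera call takes 0.05 s, during which the arm holds its last target. There are 200 camera calls.

TASK

Press the orange snap tab of the wooden core tray all the way in, then push the released blue-framed cover along its runners, off its seat, until the whole dark slab lies uncovered. Only push the cover: it stays flat on its runners and is never lifted. Do not touch the slab, leave the other things on the table where they are, and finish clear of everything.

Things in the scene. Friction and masses are not known exactly. Their poses are not given: they have to be found in the camera images.
- tray: Pine core tray fixed to the table, 248 mm long (its x), 116 mm wide (its y), 53 mm high. Origin on its underside, under the centre of the cover's seat; z up; x points along the runners, from the seat (x -52 to 50 mm) past the tab to the open runners (up to the end stop's face at x 172 mm). The runners' top is 45 mm above the origin; the side walls, inner faces at y +-46 mm, rise to 53 mm, the end stop (x 172 to 184 mm) too, the rear wall (x -64 to -52 mm) to 49 mm.
- tab (a joint): Travel of the orange snap tab straight down: 0 out, 0.014 m fully in. It resists with about 5 N all the way, and stays where it is left. It stands 9 mm above the runners when out and blocks the cover; pressed in by more than 9 mm it lets the cover pass over it.
- tab_top (a point): Centre of the tab's flat orange top, which is 32 mm along the tray's x and 30 mm along its y; moves down with the tab. It lies at tray x 68 mm, y 0, 54 mm above the tray's underside when out. The cover's front edge is 2 mm from the tab's edge; beside and beyond the tab a finger has free room down to 36 mm above the tray's underside, across the 64 mm between the runners.
- cover: Loose sliding cover: clear window in a blue frame, 100 mm along its x, 87 mm wide, 6 mm thick, about 0.2 kg. Origin at the centre of its underside, axes as the tray's. On its seat it is at tray x 0, y 0, z 45 mm; it slides towards the tray's +x (up to 122 mm, at the end stop); the slab is wholly uncovered from 92 mm on.
- cover_lug (a point): Middle of the top of the cover's blue push lug, a solid rib 8 mm thick (cover x), 56 mm wide (cover y), standing 20 mm above the cover's top; its middle is at cover x -32 mm. Push on its face on the -x side.
- slab: Dark grey polished core slab fixed in the tray under the cover, 84 x 60 x 26 mm; origin at the centre of its underside, 10 mm above the tray's. Its top lies 9 mm under the cover.
- loupe: Bystander: steel folding hand lens lying flat, 34 mm round and 14 mm high, with a 40 mm handle; it lies beside the tray. Origin at its underside.
- marker: Bystander: black marker pen with a red cap, 132 mm long, 14 mm thick, lying beside the tray. Origin at its underside.
- acid_bottle: Bystander: small white dropper bottle with a red cap, 36 mm diameter, 72 mm tall, standing beside the tray. Origin at its underside.
- core_stub: Bystander: grey rock core stub standing on end, 48 mm diameter, 55 mm tall. Origin at its underside.
- chip_jar: Bystander: small pale jar, 48 mm diameter, 60 mm tall. Origin at its underside.
- hammer: Bystander: hammer lying on the table, handle along its own x. Origin at its underside.
- eraser: Bystander: black rubber eraser, 50 x 24 x 14 mm. Origin at its underside.
Things that resemble listed ones, but are neither listed nor needed, are in the scene too. What is shaped like the cover but yellow is not meant.

How it is judged:
By the outcome, as a careful person would: the job done as asked, in the order asked, and still so for the second after the job is handed in, with the robot touching nothing.
It also fails if it takes over 38 s, if anything falls off the work surface, if the arm or the gripper's body presses on something with over 40 N, if the wrist force passes 120 N, or if a joint passes its speed limit or range.

## Working session

There is one attempt and no reset: what is moved stays moved. The work goes in short steps, Python scripts to look and compute and a tool call to move; the robot and the scene stay as the last step left them, time stands still between calls to the robot, and variables do not carry over. Pictures are saved under pics/ and viewed, about 8 in all and at most 12, crops included, and the job is handed in when it is done.

Besides the shell and the picture viewer there is one more tool, called as name(argument=value, ...), one argument or row to a line, values as JSON. move_arm: Moves the arm, as the interface text tells. Its arguments: {"type":"object","properties":{"motion":{"type":"array"}},"required":["motion"]}

```bash
mkdir -p pics
cat > h.py <<'E'
import numpy as np, cv2
from workcell import *
def save(im,n): cv2.imwrite(f'pics/{n}.png',im['color'][:,:,::-1])
def proj(im,P):
    P=np.atleast_2d(P).astype(float); c=P@im['camera_from_world'][:3,:3].T+im['camera_from_world'][:3,3]
    q=np.c_[c[:,0],-c[:,1],-c[:,2]]@im['mtx'].T; return q[:,:2]/q[:,2:]
def ray(im,u,v):
    d=np.linalg.solve(im['mtx'],[u,v,1.]); d=np.array([d[0],-d[1],-d[2]])
    R=im['camera_from_world'][:3,:3]; t=im['camera_from_world'][:3,3]
    return -R.T@t, R.T@d
def atz(im,u,v,z):
    o,d=ray(im,u,v); return o+d*(z-o[2])/d[2]
E
python3 - <<'E'
from h import *
print(get_obs()['orientation'],tcp_to_grasp)
a=get_image('top');b=get_image('side')
print(a.keys())
im=np.hstack([a['color'],b['color']])
save(a,'top0');save(b,'side0')
for n,i in(('top',a),('side',b)):
  for l in('tray','tab_top','cover','cover_lug','slab'):
    print(n,l,[(np.round(r['location']),round(r['p'],2)) for r in mark_of(i,l)][:4],[(np.round(r['bbox']),round(r['p'],2)) for r in recognise(i,l)][:3])
E
```

```text
[ 2.51352348e+00  1.88319807e+00 -1.86588466e-03] 18.700000000000003
dict_keys(['color', 'mtx', 'camera_from_world', 'shot'])
top tray [(array([177., 298.]), 0.49)] [(array([272., 181., 110.,  58.]), 0.76)]
top tab_top [(array([180., 266.]), 0.74)] [(array([268., 182.,  16.,  14.]), 0.66), (array([271., 180., 106.,  59.]), 0.18)]
top cover [(array([182., 296.]), 0.88), (array([240., 376.]), 0.77), (array([277., 283.]), 0.66)] [(array([298., 179.,  44.,  38.]), 0.97), (array([281., 281.,  49.,  54.]), 0.95), (array([377., 239.,  41.,  43.]), 0.81)]
top cover_lug [(array([286., 292.]), 0.91), (array([176., 314.]), 0.77), (array([229., 377.]), 0.69)] [(array([378., 240.,  38.,  46.]), 0.93), (array([298., 181.,  42.,  32.]), 0.88), (array([281., 280.,  49.,  48.]), 0.7)]
top slab [] [(array([279., 142.,  50.,   4.]), 0.46)]
side tray [(array([238., 307.]), 0.77)] [(array([299., 220.,  78.,  64.]), 0.92), (array([297., 216.,  13.,  10.]), 0.66)]
side tab_top [(array([212., 299.]), 0.47)] [(array([297., 213.,  10.,   9.]), 0.64)]
side cover [(array([298., 297.]), 0.9), (array([227., 310.]), 0.76), (array([256., 229.]), 0.66)] [(array([308., 227.,  42.,  25.]), 0.96), (array([297., 299.,  46.,  36.]), 0.92), (array([230., 256.,  30.,  23.]), 0.81)]
side cover_lug [(array([224., 313.]), 0.83), (array([287., 302.]), 0.69), (array([251., 226.]), 0.61)] [(array([231., 252.,  38.,  26.]), 0.93), (array([308., 225.,  39.,  26.]), 0.66), (array([296., 301.,  45.,  38.]), 0.55)]
side slab [(array([160., 272.]), 0.53)] []
```

View pics/top0.png

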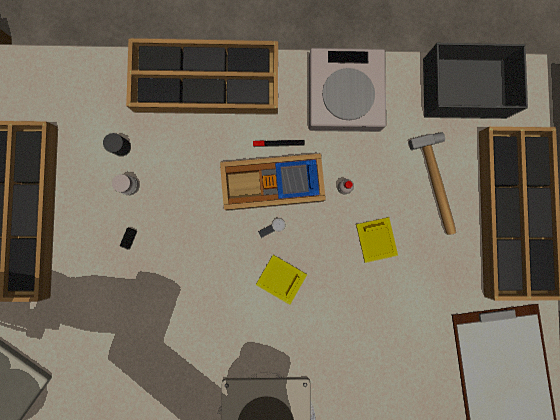

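View pics/side0.png

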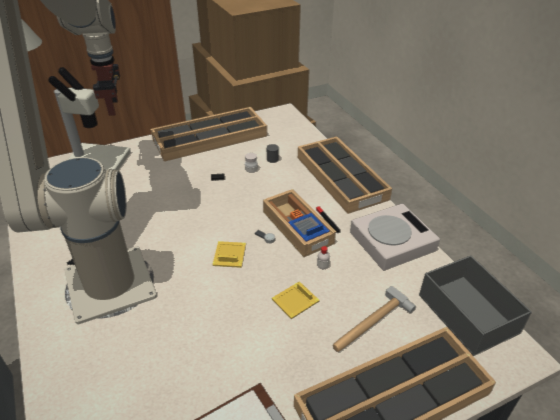

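Three covers are in view: blue-framed in the tray (top 298,180) and two yellow ones (281,281 and 377,239). The blue one, on the tray with the orange tab at (268,182), fits the description. I'll confirm it in an enlarged crop.

Run:
```python
from h import *
a=get_image('top');b=get_image('side')
c1=cv2.resize(a['color'][145:215,212:352],None,fx=5.6,fy=5.6,interpolation=cv2.INTER_CUBIC)
cv2.imwrite('pics/c1.png',c1[:,:,::-1])
for (u,v),z in (((298,180),45),((268,182),54),((346,186),60),((272,228),10),((280,143),10)): print(atz(a,u,v,z).round())
# side
print(proj(a,[[0,0,0],[500,0,0],[500,-100,0]]))
```

```text
[595. -75.  45.]
[589.  -2.  54.]
[ 579. -191.   60.]
[477. -12.  10.]
[695. -31.  10.]
[[266.19440404 422.53024492]
 [267.48631724 219.11825509]
 [306.64724973 219.24516041]]
```

View pics/c1.png

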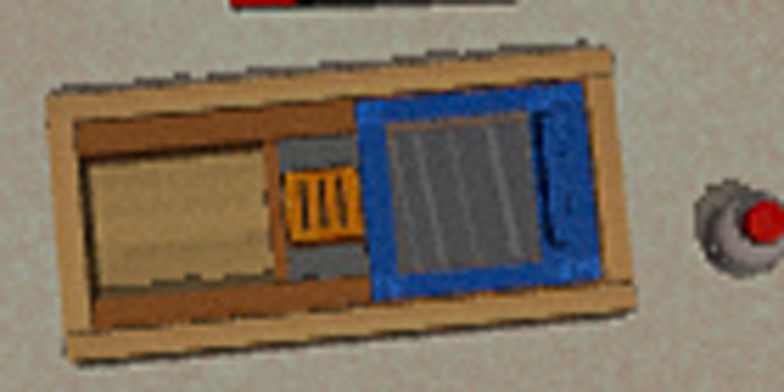

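Crop confirms: blue-framed clear cover with lug at the rear (right, about 560,180 in the crop), orange tab at (325,207), bottle behind the rear wall. The +x direction is image-left. Now I fit the tray pose.

```bash
cat >> h.py <<'E'
def T(p,P):
    x,y,a=p; P=np.atleast_2d(P); c,s=np.cos(a),np.sin(a)
    return np.c_[x+c*P[:,0]-s*P[:,1],y+s*P[:,0]+c*P[:,1],P[:,2]]
E
python3 - <<'E'
from h import *
from scipy.optimize import least_squares
a=get_image('top');b=get_image('side')
M=np.array([[184,-58,53],[-64,-58,53],[-64,58,53],[184,58,53],[50,-43.5,51],[-50,-43.5,51],[-50,43.5,51],[50,43.5,51],[52,-15,54],[52,15,54][:3]],float)
M[8]=[84,-15,54];M[9]=[84,15,54]
U=np.array([[48,95],[610,47],[635,310],[68,362],[357,100],[583,83],[605,278],[374,300],[285,173],[293,242]])/5.6+[212,145]
r=least_squares(lambda p:(proj(a,T(p,M))-U).ravel(),[595,-75,1.6],x_scale=[10,10,.1],loss='soft_l1')
p=r.x;print(p,np.round(r.fun.reshape(-1,2),1).tolist())
# side overlay
x0,y0,f=235,170,5
c=cv2.resize(b['color'][170:280,235:375],None,fx=f,fy=f,interpolation=cv2.INTER_CUBIC)[:,:,::-1].copy()
for q in (proj(b,T(p,M))-[x0,y0]+.5)*f: cv2.circle(c,tuple(int(v) for v in q),3,(0,255,0),-1)
cv2.imwrite('pics/s1.png',c)
for n,P in dict(tab=[68,0,54],lugface=[-36,0,71],c=[0,0,45]).items(): print(n,T(p,[P]).round(1))
for l in('acid_bottle','loupe','marker'):
  A=mark_of(a,l)[:1]
  for m in A: print(l,m['p'],atz(a,m['location'][1],m['location'][0],0).round())
E
```

```text
[596.6574388  -74.32739442   1.66639824] [[-0.4, 0.0], [0.5, -0.2], [0.8, -0.1], [-0.1, -0.1], [-0.1, 0.4], [0.2, -0.1], [-0.3, 0.3], [0.1, 0.0], [-0.1, -0.1], [-0.5, -0.1]]
tab [[590.2  -6.6  54. ]]
lugface [[ 600.1 -110.2   71. ]]
c [[596.7 -74.3  45. ]]
acid_bottle 0.62 [ 585. -192.    0.]
loupe 0.48 [489. -24.   0.]
marker 0.53 [695. -38.   0.]
```

View pics/s1.png

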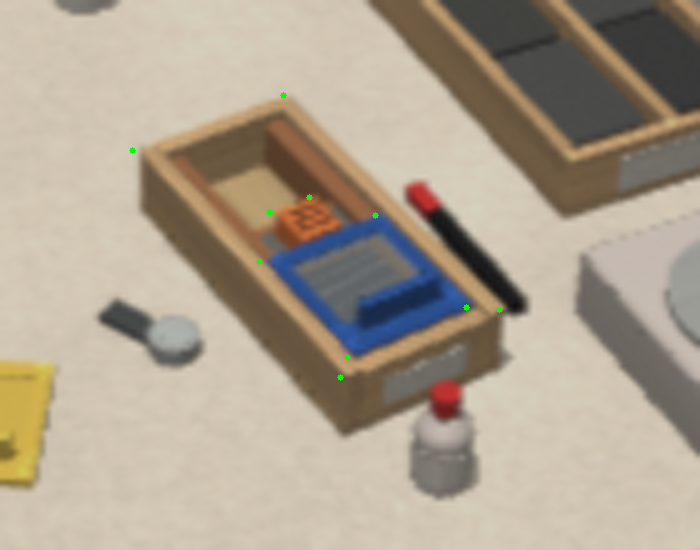

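Run:
```python
from h import *
from scipy.optimize import least_squares
a=get_image('top');b=get_image('side')
M=np.array([[184,-58,53],[-64,-58,53],[-64,58,53],[184,58,53],[50,-43.5,51],[-50,-43.5,51],[-50,43.5,51],[50,43.5,51],[84,-15,54],[84,15,54]],float)
U=np.array([[48,95],[610,47],[635,310],[68,362],[357,100],[583,83],[605,278],[374,300],[285,173],[293,242]])/5.6+[212,145]
V=np.array([[288,95],[502,315],[345,378],[143,150],[380,217],[472,305],[352,357],[270,262],[307,200],[277,222]])/5+[235,170]-.5
for wa,wb in((1,0),(0,1),(1,1)):
  r=least_squares(lambda p:np.r_[wa*(proj(a,T(p,M))-U).ravel(),wb*(proj(b,T(p,M))-V).ravel()],[595,-75,1.6],x_scale=[10,10,.1],loss='soft_l1')
  p=r.x;print(p.round(3),r.cost,'tab',T(p,[[68,0,54]]).round(1),'lugface',T(p,[[-36,0,54]]).round(1))
```

```text
[596.657 -74.327   1.666] 0.8145261549076324 tab [[590.2  -6.6  54. ]] lugface [[ 600.1 -110.2   54. ]]
[598.977 -76.632   1.661] 3.596811431282414 tab [[592.9  -8.9  54. ]] lugface [[ 602.2 -112.5   54. ]]
[597.432 -74.976   1.666] 7.121556010223122 tab [[591.   -7.3  54. ]] lugface [[ 600.9 -110.8   54. ]]
```

move_arm(
  motion=[
    [21,-32,0,0,0,-0.11,0],
    [42,-64,0,0,0,-0.22,0],
    [63,-96,0,0,0,-0.33,0],
    [84,-128,0,0,0,-0.44,0],
    [105,-160,0,0,0,-0.55,0],
  ],
)

```text
t: 1.97
ee_pos: [281.1, 438.4, 222.8]
orientation: [-2.934, -1.123, -0.0]
ft_force: [0.3, 0.2, 0.6]
width: 57.7
```

move_arm(
  motion=[
    [22,-32,0,0,0,-0.11,0],
    [44,-64,0,0,0,-0.22,0],
    [66,-96,0,0,0,-0.33,0],
    [88,-128,0,0,0,-0.44,0],
    [110,-160,0,0,0,-0.55,0],
  ],
)

```text
t: 2.38
ee_pos: [391.4, 278.2, 223.0]
orientation: [-3.128, -0.284, -0.001]
ft_force: [-0.2, 0.7, 0.5]
width: 24.3
```

move_arm(
  motion=[
    [22,-32,-5,0,0,-0.086,0],
    [44,-64,-10,0,0,-0.086,0],
    [66,-96,-20,0,0,-0.086,0],
    [88,-128,-30,0,0,-0.086,0],
    [110,-160,-40,0,0,-0.086,0],
  ],
)

```text
t: 2.8
ee_pos: [501.6, 118.0, 182.6]
orientation: [-3.137, -0.157, -0.001]
ft_force: [1.6, -0.1, -0.1]
width: 0.4
```

move_arm(
  motion=[
    [22,-32,-10,0,0,0,0],
    [44,-64,-20,0,0,0,0],
    [66,-96,-40,0,0,0,0],
    [90,-124,-60,0,0,0,0],
    [90,-124,-80,0,0,0,0],
  ],
)

```text
t: 3.22
ee_pos: [595.4, -8.7, 102.8]
orientation: [3.137, 0.151, 0.009]
ft_force: [-0.9, 0.3, 0.6]
width: 0.3
```

move_arm(
  motion=[
    [0,0,-10,0,0,0,0],
    [0,0,-20,0,0,0,0],
    [0,0,-30,0,0,0,0],
    [0,0,-40,0,0,0,0],
    [0,0,-40,0,0,0,0],
  ],
)

```text
t: 3.63
ee_pos: [589.2, -3.2, 61.3]
orientation: [-3.137, -0.159, 0.004]
ft_force: [-0.4, -0.2, -0.3]
width: 0.4
```

Run:
```python
from h import *
o=get_obs();print(o['ee_pos'],o['ft_force'])
b=get_image('side')
c=cv2.resize(b['color'][150:280,225:375],None,fx=4.6,fy=4.6,interpolation=cv2.INTER_CUBIC)[:,:,::-1].copy()
cv2.imwrite('pics/s2.png',c)
```

```text
[589.23926804  -3.22447922  61.31580215] [-0.35898049 -0.24279608 -0.34531335]
```

View pics/s2.png

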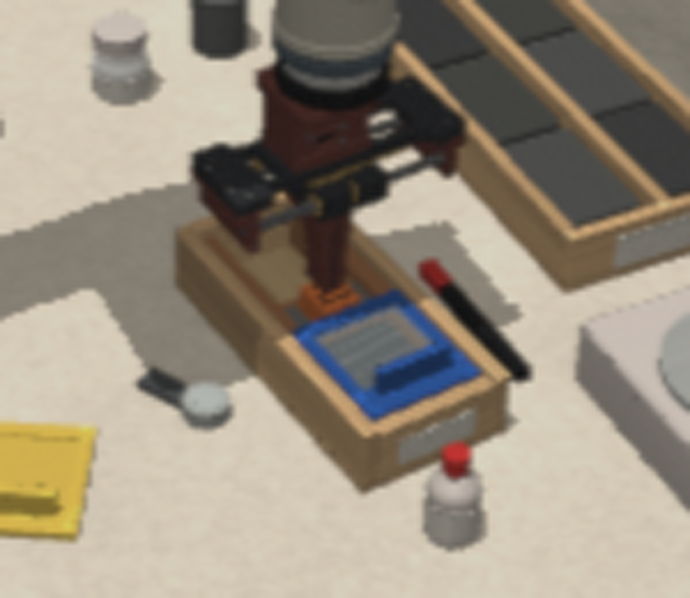

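The closed fingers stand over the orange tab (crop 330,295), clear of the cover. Pressing slowly.

move_arm(
  motion=[
    [0,0,-3,0,0,0,0],
    [0,0,-6,0,0,0,0],
    [0,0,-9,0,0,0,0],
    [0,0,-12,0,0,0,0],
    [0,0,-14,0,0,0,0],
  ],
)

```text
t: 4.1
ee_pos: [591.1, -4.0, 49.0]
orientation: [-3.138, -0.157, -0.002]
ft_force: [-0.9, 1.5, 6.0]
width: 0.6
```

move_arm(
  motion=[
    [0,0,-1,0,0,0,0],
    [0,0,-3,0,0,0,0],
    [0,0,-4,0,0,0,0],
    [0,0,-5,0,0,0,0],
    [0,0,-5,0,0,0,0],
  ],
)

```text
t: 4.52
ee_pos: [591.0, -4.1, 43.7]
orientation: [-3.138, -0.157, -0.001]
ft_force: [1.2, 2.5, 3.3]
width: 0.3
```

move_arm(
  motion=[
    [0,0,-1,0,0,0,0],
    [0,0,-2,0,0,0,0],
    [0,0,-3,0,0,0,0],
    [0,0,-3,0,0,0,0],
  ],
)

```text
t: 4.85
ee_pos: [590.9, -4.2, 40.6]
orientation: [3.138, 0.157, 0.001]
ft_force: [2.3, 2.4, 3.2]
width: 0.3
```

move_arm(
  motion=[
    [0,0,-0.5,0,0,0,0],
    [0,0,-1,0,0,0,0],
    [0,0,-1,0,0,0,0],
  ],
)

```text
t: 5.1
ee_pos: [590.9, -4.2, 40.3]
orientation: [3.138, 0.157, 0.001]
ft_force: [-0.3, 2.8, 9.6]
width: 0.7
```

move_arm(
  motion=[
    [0,0,-0.5,0,0,0,0],
    [0,0,-1,0,0,0,0],
    [0,0,-1,0,0,0,0],
  ],
)

```text
t: 5.35
ee_pos: [590.9, -4.2, 40.2]
orientation: [3.138, 0.157, 0.001]
ft_force: [-3.2, 3.0, 18.5]
width: 0.4
```

Tab bottomed (40.2 mm, force rising to 18 N). Now retreat up and go behind the lug, with the fingers 20 mm apart for a steady push.

move_arm(
  motion=[
    [0,0,15,0,0,0,0],
    [0,0,35,0,0,0,10],
    [0,0,65,0,0,0,20],
    [1,-15,75,0,0,0,20],
    [3,-35,75,0,0,0,20],
  ],
)

```text
t: 5.77
ee_pos: [594.2, -39.0, 115.9]
orientation: [3.137, 0.16, 0.004]
ft_force: [0.3, 0.4, -0.2]
width: 19.5
```

move_arm(
  motion=[
    [3,-32,0,0,0,0,20],
    [6,-64,0,0,0,0,20],
    [9,-92,0,0,0,0,20],
    [9,-92,0,0,0,0,20],
    [9,-92,0,0,0,0,20],
  ],
)

```text
t: 6.18
ee_pos: [601.4, -132.6, 112.8]
orientation: [-3.138, -0.153, 0.003]
ft_force: [-0.4, 0.5, 0.7]
width: 20.1
```

Run:
```python
from h import *
b=get_image('side');a=get_image('top')
c=cv2.resize(b['color'][150:280,225:375],None,fx=4,fy=4,interpolation=cv2.INTER_CUBIC)[:,:,::-1]
d=cv2.resize(a['color'][130:260,212:262+90],None,fx=4,fy=4,interpolation=cv2.INTER_CUBIC)[:,:,::-1]
cv2.imwrite('pics/s3.png',cv2.resize(np.hstack([c,d[:520]]),None,fx=.68,fy=.68,interpolation=cv2.INTER_AREA))
o=get_obs();print(o['ee_pos'],o['width'],o['orientation'])
```

```text
[ 601.51464569 -130.73560179  112.92979731] 20.448604579918605 [-3.13714408 -0.15664683  0.00328159]
```

View pics/s3.png

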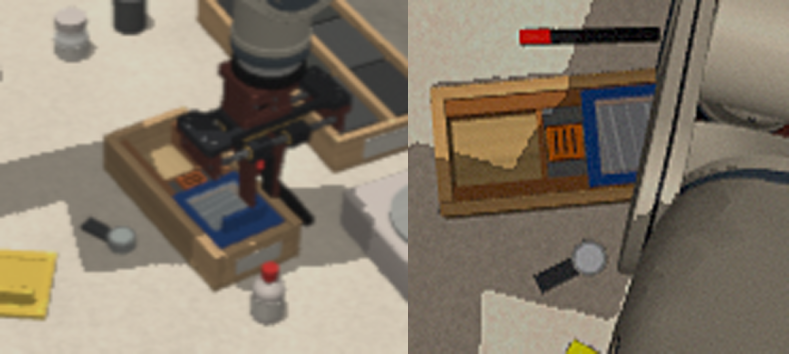

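The side view (left) shows the tab sunk (190,178) and the fingers above and behind the lug (245,205). Descending.

move_arm(
  motion=[
    [0,-2,-15,0,0,0,20],
    [0,-2,-30,0,0,0,20],
    [0,-2,-40,0,0,0,20],
    [0,-2,-48,0,0,0,20],
    [0,-2,-48,0,0,0,20],
  ],
)

```text
t: 6.7
ee_pos: [601.3, -132.0, 63.8]
orientation: [-3.137, -0.159, 0.005]
ft_force: [-0.6, 0.8, -0.6]
width: 20.0
```

move_arm(
  motion=[
    [0,0,-4,0,0,0,20],
    [0,0,-7,0,0,0,20],
    [0,0,-7,0,0,0,20],
  ],
)

```text
t: 6.95
ee_pos: [602.6, -133.0, 58.5]
orientation: [-3.138, -0.157, 0.0]
ft_force: [-0.4, -0.9, -0.2]
width: 19.9
```

move_arm(
  motion=[
    [-0.4,4,0,0,0,0,20],
    [-0.8,8,0,0,0,0,20],
    [-1.1,12,0,0,0,0,20],
    [-1.5,16,0,0,0,0,20],
    [-1.9,20,0,0,0,0,20],
  ],
)

```text
t: 7.37
ee_pos: [600.9, -112.9, 59.1]
orientation: [3.137, 0.157, 0.001]
ft_force: [0.4, -1.7, 0.8]
width: 19.9
```

move_arm(
  motion=[
    [-0.4,4,0,0,0,0,20],
    [-0.8,8,0,0,0,0,20],
    [-1.1,12,0,0,0,0,20],
    [-1.5,16,0,0,0,0,20],
    [-1.9,20,0,0,0,0,20],
  ],
)

```text
t: 7.78
ee_pos: [598.8, -92.8, 58.7]
orientation: [3.138, 0.157, 0.0]
ft_force: [-0.3, -0.9, 1.1]
width: 20.1
```

Run:
```python
from h import *
b=get_image('side')
c=cv2.resize(b['color'][150:280,225:375],None,fx=4.6,fy=4.6,interpolation=cv2.INTER_CUBIC)[:,:,::-1]
cv2.imwrite('pics/s4.png',c)
o=get_obs();print(o['ee_pos'],o['ft_force'])
```

```text
[598.54588611 -92.13968352  58.59479862] [ 0.01567439  0.76488509 -0.6592621 ]
```

View pics/s4.png

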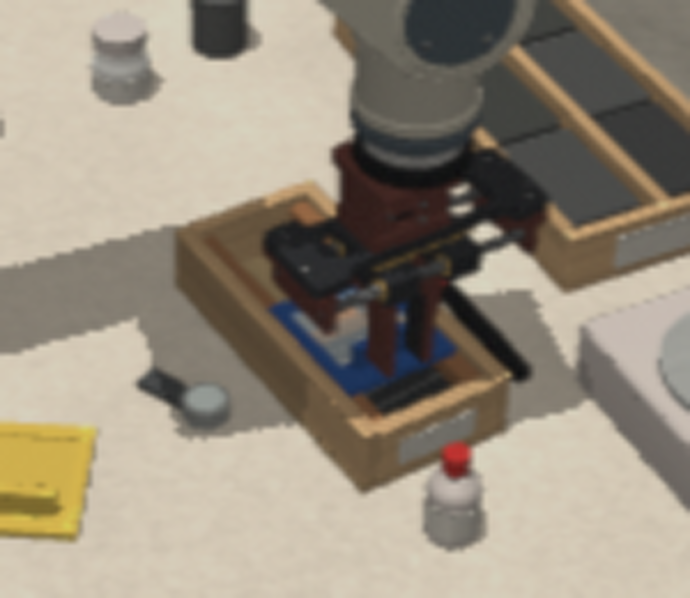

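The cover slides freely past the tab and the slab is starting to show (crop 410,390). Continuing.

move_arm(
  motion=[
    [-0.4,4,0,0,0,0,20],
    [-0.8,8,0,0,0,0,20],
    [-1.3,13,0,0,0,0,20],
    [-1.8,18,0,0,0,0,20],
    [-2.2,23,0,0,0,0,20],
  ],
)

```text
t: 8.25
ee_pos: [596.4, -69.6, 58.6]
orientation: [-3.138, -0.157, 0.0]
ft_force: [0.1, -1.4, -0.5]
width: 20.3
```

move_arm(
  motion=[
    [-0.5,5,0,0,0,0,20],
    [-1,10,0,0,0,0,20],
    [-1.4,15,0,0,0,0,20],
    [-1.9,20,0,0,0,0,20],
    [-2.4,25,0,0,0,0,20],
  ],
)

```text
t: 8.67
ee_pos: [594.0, -44.6, 58.6]
orientation: [-3.138, -0.157, 0.0]
ft_force: [-0.0, 0.5, -0.9]
width: 20.0
```

move_arm(
  motion=[
    [-0.5,5,0,0,0,0,20],
    [-1,10,0,0,0,0,20],
    [-1.4,15,0,0,0,0,20],
    [-1.9,20,0,0,0,0,20],
    [-2.4,25,0,0,0,0,20],
  ],
)

```text
t: 9.08
ee_pos: [591.7, -19.7, 58.7]
orientation: [3.138, 0.157, 0.0]
ft_force: [0.6, -0.7, 0.2]
width: 19.8
```

move_arm(
  motion=[
    [-0.2,2,0,0,0,0,20],
    [-0.4,4,0,0,0,0,20],
    [-0.4,4,0,0,0,0,20],
    [-0.4,4,0,0,0,0,20],
  ],
)

```text
t: 9.42
ee_pos: [591.4, -16.1, 58.7]
orientation: [-3.138, -0.157, -0.0]
ft_force: [-0.1, 0.8, -0.7]
width: 19.9
```

move_arm(
  motion=[
    [0.5,-6,0,0,0,0,20],
    [1,-12,0,0,0,0,20],
    [1,-12,25,0,0,0,20],
    [1,-12,60,0,0,0,20],
    [1,-12,100,0,0,0,20],
  ],
)

```text
t: 9.83
ee_pos: [590.9, -29.1, 158.0]
orientation: [-3.137, -0.155, 0.007]
ft_force: [0.2, -0.8, 0.4]
width: 20.0
```

move_arm(
  motion=[
    [0,15,35,0,0,0,20],
    [0,50,50,0,0,0,20],
    [0,90,50,0,0,0,20],
    [0,130,50,0,0,0,20],
    [0,170,50,0,0,0,20],
  ],
)

```text
t: 10.25
ee_pos: [592.7, 142.5, 209.6]
orientation: [-3.138, -0.154, -0.002]
ft_force: [1.5, -0.0, -0.2]
width: 20.4
```

move_arm(
  motion=[
    [-20,35,0,0,0,0,20],
    [-40,70,0,0,0,0,20],
    [-60,105,0,0,0,0,20],
    [-60,105,0,0,0,0,20],
    [-60,105,0,0,0,0,20],
  ],
)

```text
t: 10.67
ee_pos: [531.7, 247.9, 208.8]
orientation: [3.137, 0.162, 0.0]
ft_force: [0.9, 0.3, -0.1]
width: 20.0
```

Run:
```python
from h import *
b=get_image('side');a=get_image('top')
c=cv2.resize(b['color'][150:280,225:355],None,fx=3,fy=3,interpolation=cv2.INTER_CUBIC)[:,:,::-1].copy()
d=cv2.resize(a['color'][120:250,212:347],None,fx=3,fy=3,interpolation=cv2.INTER_CUBIC)[:,:,::-1].copy()
cv2.imwrite('pics/f.png',np.hstack([c,d]))
p=(597,-74.8,1.666)
for m in mark_of(a,'cover')[:3]:
    r,cc=m['location']; w=atz(a,cc,r,45); e=w[:2]-p[:2]; print(m['p'],e@[np.cos(p[2]),np.sin(p[2])],e@[-np.sin(p[2]),np.cos(p[2])])
print(get_obs()['ee_pos'],get_obs()['ft_force'])
```

```text
0.9 -173.2664601375227 160.90174912234113
0.88 59.288161691864715 241.06839825147586
0.82 109.2818752910593 -0.9039013164519354
[533.14089214 245.62910949 208.72586395] [-0.15429531  0.52944034 -0.31066224]
```

View pics/f.png

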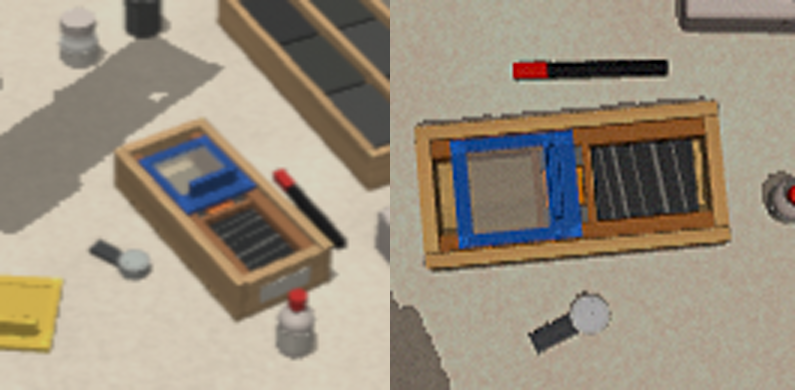

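The slab is wholly uncovered (right panel 590–700, 140–220). The cover is flat on its runners near x 105–109 mm, and the bystanders are unmoved. Handing in.

```bash
python3 -c "
from workcell import *
print(close_job())"
```

```text
the job is handed in; nothing more can be done
None
```

I pressed the orange tab to its stop, then pushed the blue cover by its lug to about tray x 105–109 mm, past the 92 mm needed. The job was handed in at about 11 s, with the arm clear of everything.

- **Tab:** it stopped at about 40 mm above the tray's underside, where a fully pressed tab should be, and the force then rose to 18 N.
- **Push:** the force stayed at about 2 N or less, so the cover slid without catching.
- **Final pictures:** the whole slab is uncovered, the cover lies flat on its runners, and the loupe, marker and bottle beside the tray are where they were. I did not check the hammer, eraser and other distant things again, but the arm did not touch anything near them.
- **Disagreements:** the top and side cameras differed by about 3 mm on the tray's position, so I used a compromise. For the cover's final position, the fingers' position gave about 105 mm and the network about 109 mm.

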